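# Feed cigar boxes through the sprung gate of the packing lane

## Task

Feed every small cigar box lying on the left of the table through the sprung green gate of the packing lane. Lay the boxes flat and crosswise on the lane's open infeed between the low rails (it takes one at a time), pull the push stick out of its upright holder and push each on along the lane with it, until all the boxes lie inside and both flaps have swung shut behind them; do not touch the flaps with the gripper or put boxes in from above. At the end stand the stick back in its holder, and leave the paste pot and the brass punch alone.

Things in the scene. Friction and masses are not known exactly. Their poses are not given: they have to be found in the camera images.
- lane: fixed packing lane on the table; origin on the table under the middle of the gate. Own +x is the feed direction (to the robot's right and a little towards it), y across, z up. Aluminium deck, top at z = 6 mm, from x = -135 to 283 mm. Along +x follow infeed, gate, throat and tunnel; the lane takes four boxes behind the gate, one behind the other
- infeed (a point): middle of the infeed on the deck, lane x = -85 mm: where to set a box's middle so that fingers clear gate and cheeks. Open above and at its -x end. Wooden rails from x = -120 to -18 mm, inner faces y = +-46.5, tops z = 20 mm, flare outward from x = -120 to -150. A box lies in it flat and crosswise, its 85 mm side along lane y; one at a time
- gate (a point): middle of the gate on the deck, lane x = 0. The two flaps leave a 25 mm gap between their ends at y = 0, where the stick passes. Behind the gate the throat, x = -10 to 68 mm, between cheeks 90 mm high (inner faces y = +-53.5 mm), open above. The flaps can only shut when the last box's rear face is beyond x = 45 mm, its middle beyond 72 mm
- tunnel (a point): middle of the tunnel on the deck, lane x = 172 mm. 107 mm wide, under a clear cover (top z = 49 mm, x = 72 to 283), closed by an end stop at x = 275 mm; four boxes fit between gate and stop. Boxes ahead are pushed on by the ones behind
- flap_l (a joint): angle (rad) of the green sprung gate flap on the lane's +y side: 0 = shut, grows to at most 1.5 as it swings forward (lane +x); cannot swing back. 42 mm long, 4 mm thick, z 11 to 63 mm; upright hinge at lane x = 0, y = 54.5 mm. A light spring (0.01 to 0.04 N m) shuts it in under 1 s when nothing is in its way. Not to be touched by the gripper
- flap_r (a joint): angle (rad) of the green sprung gate flap on the lane's -y side: 0 = shut, grows to at most 1.5 as it swings forward (lane +x); cannot swing back. 42 mm long, 4 mm thick, z 11 to 63 mm; upright hinge at lane x = 0, y = -54.5 mm. A light spring (0.01 to 0.04 N m) shuts it in under 1 s when nothing is in its way. Not to be touched by the gripper
- holder: fixed upright square wooden holder, outside 48 x 48 mm and 85 mm high on a 62 mm base plate, inside 38 x 38 mm, inner floor at z = 5 mm; origin at the centre of its underside
- push_stick: push stick of pale wood, 18 x 18 mm square and 190 mm long with a black foot and a red band at the top, 70 g; origin at the centre of its foot, own z along the stick towards the top. It stands upright and loose in the holder, its sides parallel to the holder's, foot on the holder's inner floor, so that its top is at z = 195 mm and 110 mm of it stands out
- box_1: closed cigar box of pale wood, a solid block 55 (own x) x 85 (own y) x 22 mm high, 60 g nominal; origin at the centre of its underside. It starts flat on the table left of the lane, if it is there at all. The three or four boxes present are all to be fed
- box_2: closed cigar box of red-brown wood, a solid block 55 (own x) x 85 (own y) x 22 mm high, 60 g nominal; origin at the centre of its underside. It starts flat on the table left of the lane, if it is there at all. The three or four boxes present are all to be fed
- box_3: closed cigar box of pale wood, a solid block 55 (own x) x 85 (own y) x 22 mm high, 60 g nominal; origin at the centre of its underside. It starts flat on the table left of the lane, if it is there at all. The three or four boxes present are all to be fed
- box_4: closed cigar box of red-brown wood, a solid block 55 (own x) x 85 (own y) x 22 mm high, 60 g nominal; origin at the centre of its underside. It starts flat on the table left of the lane, if it is there at all. The three or four boxes present are all to be fed
- edge_strip: fixed low wooden strip, 10 x 400 x 7 mm high, along the far edge of the table behind the boxes, which keeps them from sliding off; origin at the centre of its underside. Fingertips beside a box that lies near it must stay over 7 mm high
- pot: cream paste pot, 63 x 65 x 56 mm high, origin at the centre of its underside; bystander, to be left alone
- punch: brass cap punch standing upright, 26 mm across and 67 mm high, origin at the centre of its underside; bystander, to be left alone
Not all that is in view belongs to the job. There is more than one size of the push_stick; the job needs the smaller.

How it is judged:
On the way, in this order (a step that is already met when the one before it is completed fails the run):
1. the push stick has been pulled up out of its holder (height (world z) of push_stick above 0.095 m), for 0.1 s.
2. all boxes lie flat in the lane beyond the gate and both flaps are shut (x of box_1 in the frame of lane between 0.068 and 0.255 m and y of box_1 in the frame of lane between -0.04 and 0.04 m and z of each of box_1, box_2, box_3, box_4 in the frame of lane below 0.014 m and angle between each of box_1, box_2, box_3, box_4's own z axis and vertical below 0.15 rad and x of box_2 in the frame of lane between 0.068 and 0.255 m and y of box_2 in the frame of lane between -0.04 and 0.04 m and x of box_3 in the frame of lane between 0.068 and 0.255 m and y of box_3 in the frame of lane between -0.04 and 0.04 m and x of box_4 in the frame of lane between 0.068 and 0.255 m and y of box_4 in the frame of lane between -0.04 and 0.04 m and value of joint each of flap_l, flap_r below 0.12 rad), for 0.3 s.
At the end, for the whole second after the job is handed in: every box lies flat in the lane, its centre 68 to 255 mm past the gate and within 40 mm of the middle line, tilt under 0.15 rad; both flaps shut within 0.12 rad; the stick stands in its holder, foot on the floor within 22 mm of the axis, tilt under 0.3 rad; all at rest (all of step 2 and horizontal distance between push_stick and holder below 0.022 m and height (world z) of push_stick below 0.016 m and angle between push_stick's own z axis and vertical below 0.3 rad and linear speed of each of push_stick, box_1, box_2, box_3, box_4 below 0.02 m/s); the robot touches nothing.
It fails at once if the gripper touches a gate flap (contact force between any of the fingers, the arm and flap_l above 0.5 N or contact force between any of the fingers, the arm and flap_r above 0.5 N).
It fails at once if a box is put into the throat from above instead of through the gate ((x of box_1 in the frame of lane between 0.005 and 0.265 m and y of box_1 in the frame of lane between -0.05 and 0.05 m and z of box_1 in the frame of lane between 0.03 and 0.08 m) or (x of box_2 in the frame of lane between 0.005 and 0.265 m and y of box_2 in the frame of lane between -0.05 and 0.05 m and z of box_2 in the frame of lane between 0.03 and 0.08 m) or (x of box_3 in the frame of lane between 0.005 and 0.265 m and y of box_3 in the frame of lane between -0.05 and 0.05 m and z of box_3 in the frame of lane between 0.03 and 0.08 m) or (x of box_4 in the frame of lane between 0.005 and 0.265 m and y of box_4 in the frame of lane between -0.05 and 0.05 m and z of box_4 in the frame of lane between 0.03 and 0.08 m)).
It fails at once if the paste pot or the brass punch is disturbed (distance of any of pot, punch from where it was at the start of the episode above 0.03 m).
Of box_1, box_2, box_3, box_4 only 3 to 4 are there at a start; the rules pass over those that are not, and their reading is None.
At some moment in a run one of box_1, box_2, box_3, box_4 may be knocked a few centimetres aside while the robot is not near it.
It also fails if it takes over 210 s, if anything falls off the work surface, if the arm or the gripper's body presses on something with over 40 N, if the wrist force passes 120 N, or if a joint passes its speed limit or range.

## Robot

A 6-joint arm with a two-finger parallel gripper is mounted at the origin on the work surface; the furniture and walls round the work are solid. World frame = base frame: x ahead of the robot, y to its left, z up, the work surface at z = 0. Lengths are in m, angles in rad, forces in N, time in s.
With the tool pointing down it reaches from about 0.275 to 0.875 m from the base axis. Payload 12.5 kg.
Tool frame: the origin (TCP) lies at the very end of the fingers, on their centre line; the grasp point (between the pads) lies 19 mm behind it; z points along the fingers, y is the line along which they close (so a half turn about z gives the same grasp; the last joint's range is limited). The gripper opens to 85 mm and grips with 20 to 120 N. Pads are 22 mm wide; open, the fingers measure 114 mm over their backs; the gripper's body (76 mm by 85 mm) begins 54 mm behind the grasp point. The pads swing forward as they close: fully open they stand 13 mm farther back than shut.
Start: joints at [-1.284, 0.351, 1.652, -0, 1.139, -0.085], TCP at [0.2, -0.512, 0.231] pointing down, gripper open.
Joint ranges: [-2.75, 2.75], [-0.79, 2.1], [0.01, 2.65], [-1.57, 4.71], [0.07, 3.14], [-2.87, 2.87]. Speed limits (rad/s): [2.22, 2.22, 2.79, 3.14, 3.14, 3.14].

## Interface

Orientations are given as a 3x3 rotation matrix whose columns are the frame's x, y, z axes.
In Python, from bench import manip gives the robot as it stands. Calls block until the motion is done:
- manip.move_ptp(position, orientation): joint-space move of the TCP to a pose.
- manip.move_l(position, attitude=None, max_speed=0.15): straight line of the TCP; attitude=None keeps the orientation; max_speed is the mean speed in m/s.
- manip.move_j(angles): joint-space move.
- manip.set_gripper(opening, effort=None): opening from 0.0 (shut) to 1.0 (fully open); effort is the grip in N (None keeps the last); returns when the fingers have stopped.
- manip.dwell(seconds).
- manip.inverse_kinematics(position, orientation): joint angles nearest the present ones, or None.
- manip.grab_frame(name): name is "side" or "top"; returns (picture, depth): 480x640x3 uint8, red, green, blue; 480x640 float32, m along the optical axis (not along the pixel's ray), 0 where there is no reading.
- manip.get_calibration(name): a dict with "camera_matrix" (3x3 intrinsics, pixels), "k1" (the pictures are not rectified: a ray, as slopes to the right and down, at radius r is drawn at 1 + k1 r^2 times it, then the intrinsics apply), "R" (3x3) and "t" (3): a world point X has camera coordinates R X + t. Camera axes: x right, y down, z forward; pixel columns grow to the right and rows downward; lengths in m; the calibration is good to about 2 mm. A picture is of the moment at which its call begins. get_calibration takes no time and is no camera call.
A pose or a line that the arm cannot do raises manip.Unreachable and nothing moves.
- manip.sign_off(): hands the job in; it is judged then, once.
Trained networks look in the newest picture that a camera, given by its name, has taken for a name from the list of things; names that differ only in an ending like _2 or _b are one class to them, and where a whole thing is asked for, a point or a joint stands for the part that bears it (a point fixed in the world has none). Each returns a list of dicts, best first, with "confidence" (0 to 1); they miss things now and then, are a little off and sometimes report something else, mostly with a low value. They report only what shows in the picture. A call takes as long as a camera call. They do not tell look-alikes from the thing itself.
- manip.look_for(camera, name): "at" ([x, y, z] in m, in world coordinates, good to about 4 mm: the middle of the surface that is visible of it).
Readings, each from a call of its own:
- manip.current_time(): time.
- manip.current_qpos(): joint angles.
- manip.current_joint_vel(): joint speeds.
- manip.current_joint_torque(): joint torques, N m.
- manip.current_ee_pos(): TCP position.
- manip.current_tcp_rot(): TCP orientation.
- manip.current_force(): force on the tool from outside, world axes, zero at the start.
- manip.current_ft_torque(): the same for the moment, N m.
- manip.current_grip_width(): opening from 0.0 (shut) to 1.0 (fully open).
- manip.current_grip_force(): force on a finger pad.
Only numpy, scipy, OpenCV 4.12 (cv2) and the standard library are available. Lean on these libraries where they do the work, as an engineer would, in place of code of your own. Each camera call takes 0.05 s, during which the arm holds its last target. There are 200 camera calls.

## Working session

There is one attempt and no reset: what is moved stays moved. The work goes in short steps, each a Python script; the robot and the scene stay as the last script left them, time stands still between calls to the robot, and variables do not carry over. Pictures are saved under pics/ and viewed, at most 14 in all, crops included, and the job is handed in when it is done.

```bash
mkdir -p pics; ls; cat > h.py <<'E'
import numpy as np, cv2
from bench import manip
def cal(n):
    c=manip.get_calibration(n); return np.array(c["camera_matrix"]),c["k1"],np.array(c["R"]),np.array(c["t"])
def grab(n,f=None):
    p,d=manip.grab_frame(n)
    if f: cv2.imwrite('pics/'+f,cv2.cvtColor(p,cv2.COLOR_RGB2BGR))
    return p,d
def rays(n,uv):
    K,k,R,t=cal(n)
    return cv2.undistortPoints(np.float64(uv).reshape(-1,1,2),K,np.array([k,0,0,0.])).reshape(-1,2)
def on_z(n,uv,z):
    K,k,R,t=cal(n); s=rays(n,uv); d=np.c_[s,np.ones(len(s))]@R; c=-R.T@t
    return c+d*((z-c[2])/d[:,2])[:,None]
def cloud(n,d):
    K,k,R,t=cal(n); v,u=np.mgrid[0:480,0:640]
    s=rays(n,np.c_[u.ravel(),v.ravel()]); z=d.ravel()[:,None]
    return ((np.c_[s,np.ones(len(s))]*z-t)@R).reshape(480,640,3)
def proj(n,X):
    K,k,R,t=cal(n); return cv2.projectPoints(np.float64(X).reshape(-1,1,3),cv2.Rodrigues(R)[0],t,K,np.array([k,0,0,0.]))[0].reshape(-1,2)
def down(a):  # tool pointing down, closing axis (y) at angle a in world
    y=np.array([np.cos(a),np.sin(a),0]); z=np.array([0,0,-1.]); return np.c_[np.cross(y,z),y,z]
E
python3 - <<'E'
from h import *
grab('top','top0.png'); 
for n in ['lane','infeed','gate','tunnel','flap_l','holder','push_stick','box_1','box_2','edge_strip','pot','punch']:
    try: print(n,[(np.round(o['at'],3).tolist(),round(o['confidence'],2),proj('top',o['at'])[0].round().tolist()) for o in manip.look_for('top',n)])
    except Exception as e: print(n,e)
grab('side','side0.png')
for n in ['push_stick','holder','box_1','box_2']:
    print(n,[(np.round(o['at'],3).tolist(),round(o['confidence'],2),proj('side',o['at'])[0].round().tolist()) for o in manip.look_for('side',n)])
for n in('top','side'):print(cal(n))
E
```

```text
pics
lane []
infeed [([0.427, 0.04, 0.048], 0.65, [333.0, 240.0])]
gate [([0.43, 0.043, 0.043], 0.82, [331.0, 239.0])]
tunnel [([0.429, 0.041, 0.048], 0.86, [332.0, 240.0])]
flap_l [([0.433, 0.036, 0.05], 0.53, [334.0, 238.0])]
holder [([0.515, -0.104, 0.03], 0.72, [381.0, 212.0])]
push_stick [([0.254, -0.39, 0.192], 0.62, [494.0, 304.0]), ([0.518, -0.111, 0.162], 0.49, [389.0, 205.0])]
box_1 [([0.524, 0.444, 0.022], 0.83, [199.0, 206.0]), ([0.392, 0.318, 0.02], 0.82, [239.0, 251.0]), ([0.428, 0.431, 0.022], 0.62, [202.0, 238.0])]
box_2 [([0.524, 0.444, 0.022], 0.83, [199.0, 206.0]), ([0.392, 0.318, 0.02], 0.82, [239.0, 251.0]), ([0.428, 0.431, 0.022], 0.62, [202.0, 238.0])]
edge_strip [([0.579, 0.462, 0.005], 0.65, [195.0, 189.0])]
pot [([0.455, 0.544, 0.03], 0.69, [164.0, 228.0]), ([0.578, 0.461, 0.005], 0.32, [195.0, 189.0])]
punch [([0.546, -0.002, 0.068], 0.38, [348.0, 199.0])]
push_stick [([0.252, -0.418, 0.15], 0.8, [216.0, 290.0]), ([0.526, -0.121, 0.135], 0.64, [360.0, 238.0])]
holder [([0.526, -0.131, 0.072], 0.76, [359.0, 264.0])]
box_1 [([0.529, 0.418, 0.02], 0.72, [350.0
[... 294 characters left out ...]
9982821],
       [  0.        , 533.72913916, 244.94167362],
       [  0.        ,   0.        ,   1.        ]]), -0.0019599916025407537, array([[ 0.01950285, -0.99979396, -0.00562759],
       [-0.99769207, -0.01909508, -0.06516064],
       [ 0.06503975,  0.00688542, -0.99785892]]), array([0.05520818, 0.41579354, 1.58961193]))
(array([[453.41466905,   0.        , 315.36953326],
       [  0.        , 453.41466905, 235.11785865],
       [  0.        ,   0.        ,   1.        ]]), -0.08143094157128233, array([[ 0.99924654,  0.03218753,  0.02168694],
       [ 0.03227442, -0.37875184, -0.92493535],
       [-0.02155742,  0.92493838, -0.3795053 ]]), array([-0.41820967,  0.07020541,  1.24938324]))
```

View pics/top0.png

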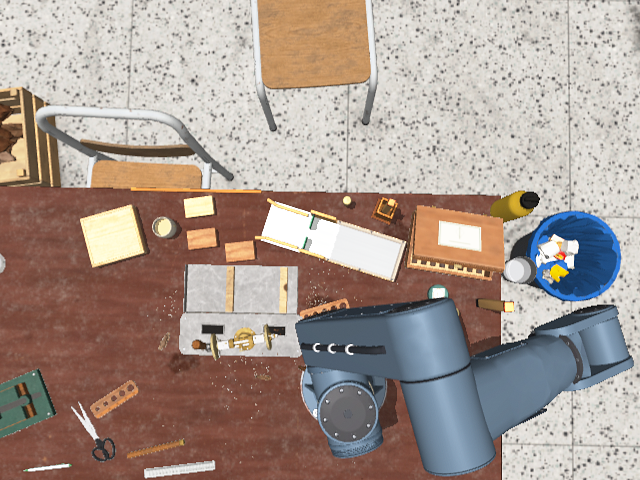

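View pics/side0.png

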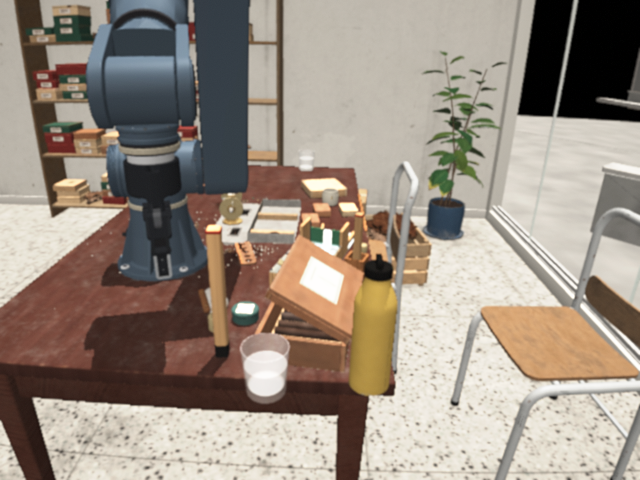

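The top view shows pale box (199,206) and red-brown boxes (202,238) and (239,251). The lane runs from (265,225) to (400,265), with the gate near (315,220), the punch at (348,201) and the pot at (164,228).

Stick candidates are the one in the holder (top 387,208; side 360,238) and a taller stick standing free on the table (top 494,304; side 216,290). I choose the one in the holder. The larger pale box at (112,235) is not one of the small boxes.

```bash
python3 - <<'E'
from h import *
p,d=grab('top'); C=cloud('top',d); np.save('c0.npy',C)
im=cv2.cvtColor(p,cv2.COLOR_RGB2BGR)
a=cv2.resize(im[185:285,170:415],None,fx=3.2,fy=3.2,interpolation=cv2.INTER_CUBIC); cv2.imwrite('pics/c1.png',a)
# boxes by height
H=C[...,2]
m=((H>0.014)&(H<0.030)).astype(np.uint8); m[:, :180]=0; m[:,262:]=0; m[:190]=0; m[262:]=0
n,l,s,c=cv2.connectedComponentsWithStats(m)
for i in range(1,n):
    if s[i,4]>60:
        P=C[l==i]; r=cv2.minAreaRect(np.float32(P[:,:2]*1000)); print(s[i,4],c[i].round(),np.round(r[0]),np.round(r[1]),round(r[2],1),P[:,2].mean().round(4))
# stick
m=(H>0.10)&(H<0.22); m[:, :370]=0;m[:,405:]=0;m[:190]=0;m[222:]=0
for lo,hi in((.1,.15),(.15,.185),(.185,.22)):
    P=C[m&(H>lo)&(H<hi)]; print(lo,len(P),P.mean(0).round(4) if len(P) else '')
# lane cheek/cover
for lo,hi in((.044,.054),(.085,.1),(.016,.024),(.055,.07)):
    mm=((H>lo)&(H<hi)).astype(np.uint8); mm[:,:255]=0;mm[:,408:]=0;mm[:190]=0;mm[285:]=0
    n,l,s,c=cv2.connectedComponentsWithStats(mm)
    for i in range(1,n):
        if s[i,4]>12:
            P=C[l==i]; r=cv2.minAreaRect(np.float32(P[:,:2]*1000)); print(lo,s[i,4],c[i].round(),np.round(r[0]),np.round(r[1]),round(r[2],1))
E
```

```text
515 [198. 206.] [525. 445.] [56. 87.] 9.1 0.022
519 [201. 238.] [429. 433.] [56. 88.] 8.3 0.0219
509 [239. 250.] [393. 318.] [55. 85.] 7.1 0.0222
0.1 23 [ 0.5173 -0.1093  0.1255]
0.15 16 [ 0.5165 -0.1091  0.169 ]
0.185 50 [ 0.5223 -0.1135  0.1941]
0.044 2536 [365. 250.] [401. -53.] [219. 125.] 73.4
0.085 86 [323. 214.] [498.  70.] [75. 10.] 73.6
0.085 15 [390. 215.] [ 500. -124.] [12. 21.] 18.9
0.085 77 [311. 253.] [387. 102.] [76.  9.] 72.9
0.016 77 [280. 205.] [531. 199.] [91. 13.] 68.6
0.016 20 [299. 212.] [513. 142.] [22.  9.] 67.1
0.016 102 [276. 241.] [424. 210.] [127.  14.] 77.1
0.016 92 [283. 276.] [321. 184.] [51. 21.] 0.7
0.055 54 [346. 200.] [545.   2.] [24. 21.] 1.4
0.055 24 [311. 221.] [481. 105.] [ 4. 36.] 75.3
0.055 19 [304. 242.] [420. 123.] [ 4. 34.] 72.3
0.055 13 [407. 262.] [ 368. -178.] [ 4. 27.] 81.4
```

View pics/c1.png

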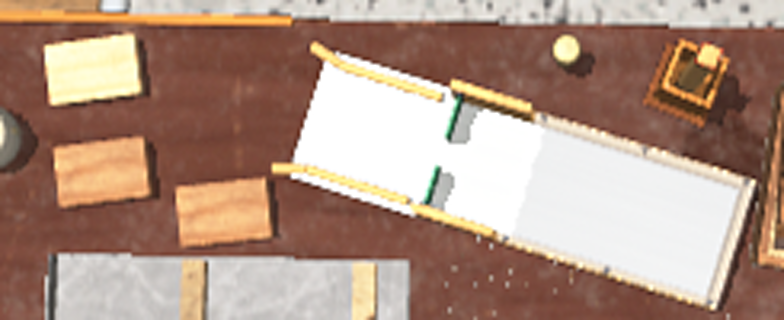

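The crop shows the gate flaps at crop (455,118) and (432,187), open rails to the left of them, the punch at (566,50), and the holder at (695,75). The holder holds a short square stick with its head at (712,55). That is the wanted stick. Next I check the holder's yaw and the height of the lid beside it.

```bash
python3 - <<'E'
from h import *
C=np.load('c0.npy'); H=C[...,2]
def rc(m,t):
    P=C[m]; r=cv2.minAreaRect(np.float32(P[:,:2]*1000)); print(t,len(P),np.round(r[0],1),np.round(r[1]),round(r[2],1),P[:,2].max().round(3))
w=np.zeros(H.shape,bool); w[190:225,368:404]=1
rc(w&(H>.19)&(H<.2),'stick top'); rc(w&(H>.075)&(H<.092),'rim'); rc(w&(H>.003)&(H<.012),'base')
b=(C[...,0]>.3)&(C[...,0]<.62)&(C[...,1]<-.14)&(C[...,1]>-.45); 
m=b.copy(); m[:,508:]=0; m[280:]=0
for y in np.arange(-.15,-.40,-.02):
    q=m&(abs(C[...,1]-y)<.01)&(H>.02); 
    if q.any(): print(round(y,2),H[q].max().round(3),C[q][:,0].min().round(2),C[q][:,0].max().round(2))
p,_=grab('side'); im=cv2.cvtColor(p,cv2.COLOR_RGB2BGR)
cv2.imwrite('pics/s1.png',cv2.resize(im[195:310,250:400],None,fx=4,fy=4,interpolation=cv2.INTER_CUBIC))
E
```

```text
stick top 41 [ 522. -113.] [18. 18.] 63.2 0.199
rim 108 [ 522.6 -113.6] [48. 48.] 68.6 0.09
base 244 [ 530.8 -119.1] [ 98. 107.] 0.5 0.012
-0.15 0.09 0.32 0.54
-0.17 0.161 0.35 0.43
-0.19 0.167 0.35 0.53
-0.21 0.171 0.35 0.53
-0.23 0.168 0.34 0.53
-0.25 0.168 0.34 0.53
-0.27 0.167 0.34 0.52
-0.29 0.17 0.34 0.52
-0.31 0.168 0.33 0.52
-0.33 0.169 0.33 0.52
-0.35 0.167 0.33 0.51
-0.37 0.17 0.33 0.51
-0.39 0.167 0.32 0.51
```

View pics/s1.png

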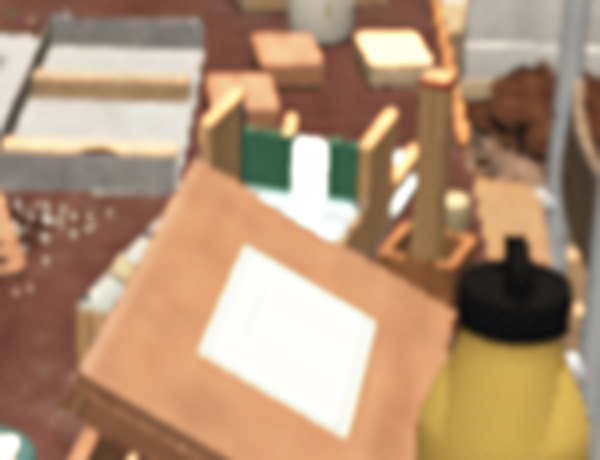

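The side crop confirms the stick standing upright in its holder at crop (432,160). The tilted lid is in front of it, reaching at most z = 0.17. The stick's top is at (0.522, -0.113) with the holder yaw at about 68.6°. Now I place the first box.

```bash
cat >> h.py <<'E'
A=np.radians(73.4)                      # closing direction along the lane
LX=-np.array([np.cos(A),np.sin(A)]); LY=np.array([-LX[1],LX[0]]); L0=np.array([.4505,.114])
HA=np.radians(68.6); HP=np.array([.5222,-.1133])
def lane(x,y,z): return [*(L0+x*LX+y*LY),z]
def toL(P): return np.c_[(P[:,:2]-L0)@LX,(P[:,:2]-L0)@LY]
def rect(P):
    r=cv2.minAreaRect(np.float32(P[:,:2])); (w,h),a=r[1],r[2]
    if w>h: a-=90; w,h=h,w
    return np.array(r[0]),np.radians(a),(round(w,3),round(h,3))
def boxes():
    p,d=grab('top'); C=cloud('top',d); H=C[...,2]
    m=((H>.014)&(H<.03)&(C[...,1]>.24)&(C[...,1]<.56)&(C[...,0]>.36)&(C[...,0]<.58)).astype(np.uint8)
    n,l,s,c=cv2.connectedComponentsWithStats(m)
    return [rect(C[l==i]) for i in range(1,n) if s[i,4]>200]
def go(p,a,line=False,v=.25):
    best=None
    for k in(-1,0,1):
        q=manip.inverse_kinematics(p,down(a+k*np.pi))
        if q is None: continue
        e=abs(np.array(q)[5])
        if best is None or e<best[0]: best=(e,q,down(a+k*np.pi))
    if line: manip.move_l(p,best[2],v)
    else: manip.move_j(best[1])
def up(z,v=.25):
    p=manip.current_ee_pos(); manip.move_l([p[0],p[1],z],None,v)
def feed_box(c,a,zg=.005):
    go([*c,.12],a); manip.set_gripper(.84)
    manip.move_l([*c,zg],None,.15); manip.set_gripper(0,30)
    print('grip',manip.current_grip_width(),manip.current_grip_force())
    up(.12); print('held',manip.current_grip_width()); go(lane(-90,0,0)[:2]+[.12] if 0 else lane(-.088,0,.12),A)
    manip.move_l(lane(-.088,0,zg+.008),None,.12); manip.set_gripper(.84); up(.15)
def infeed():
    p,d=grab('top'); C=cloud('top',d); H=C[...,2]; l=toL(C.reshape(-1,3)).reshape(480,640,2)
    m=(H>.0235)&(H<.036)&(l[...,0]>-.17)&(l[...,0]<-.01)&(abs(l[...,1])<.06)
    c,a,s=rect(C[m]); print('infeed box lane',(toL(c[None])[0]*1000).round(1),'yaw off',np.degrees(a-A).round(1),s,m.sum())
E
python3 - <<'E'
from h import *
b=boxes(); print(b)
c,a,_=min(b,key=lambda r:r[0][1])
feed_box(c,a)
go([.45,-.05,.3],A); infeed(); grab('top','t1.png'); print(manip.current_time())
E
```

```text
[(array([0.52480322, 0.44576901]), np.float64(0.1497255463558312), (0.057, 0.086)), (array([0.42898408, 0.43249059]), np.float64(0.14199498892257648), (0.055, 0.087)), (array([0.39271989, 0.3173686 ]), np.float64(0.13673062684965437), (0.055, 0.088))]
grip 0.639561954592103 31.53692364692688
held 0.6406565210075987
infeed box lane [-84.3  -0.6] yaw off -88.5 (0.112, 0.127) 502
10.7417
```

```bash
python3 - <<'E'
import cv2
im=cv2.imread('pics/t1.png'); cv2.imwrite('pics/t1c.png',cv2.resize(im[180:290,170:430],None,fx=3,fy=3,interpolation=cv2.INTER_CUBIC))
E
```

```text
(no output)
```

View pics/t1c.png

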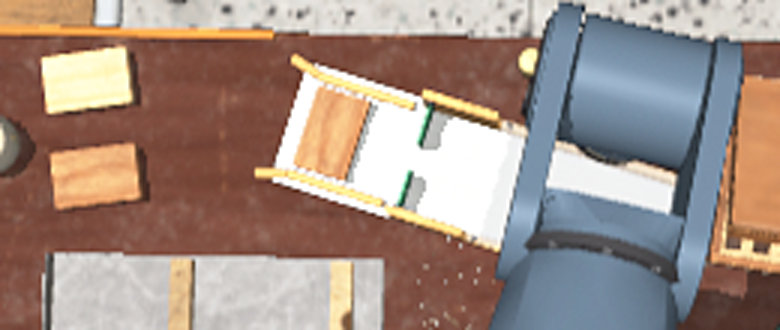

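The red-brown box lies flat and crosswise on the infeed at crop (333,133), clear of the gate. Now the stick.

```bash
sed -i 's/abs(l\[...,1\])<.06)/abs(l[...,1])<.045)/' h.py; cat >> h.py <<'E'
GS=.125  # TCP above the foot
def take_stick():
    go([*HP,.26],HA); manip.set_gripper(.5)
    manip.move_l([*HP,.005+GS],None,.15); manip.set_gripper(0,60)
    print('stick grip',manip.current_grip_width(),manip.current_grip_force())
    manip.move_l([*HP,.115+GS],None,.15); print('stick held',manip.current_grip_width())
def push(x1=.045,v=.08):
    go(lane(-.145,0,.115+GS),A); manip.move_l(lane(-.145,0,.010+GS),None,.15)
    manip.move_l(lane(x1,0,.010+GS),None,v); print('push F',np.round(manip.current_force(),1))
def return_stick():
    up(.115+GS); go([*HP,.115+GS],HA)
def drop_stick():
    manip.move_l([*HP,.006+GS],None,.12); manip.set_gripper(.5); up(.27)
def lanebox():
    p,d=grab('top'); C=cloud('top',d); l=toL(C.reshape(-1,3)).reshape(480,640,2)
    for lo,hi,n in((-.13,-.01,'infeed'),(.0,.07,'throat')):
        m=(C[...,2]>.0235)&(C[...,2]<.036)&(l[...,0]>lo)&(l[...,0]<hi)&(abs(l[...,1])<.045)
        if m.sum()>20: q=l[m]*1000; print(n,m.sum(),'x',np.percentile(q[:,0],[3,97]).round(),'y',np.percentile(q[:,1],[3,97]).round())
    H=C[...,2]; f=(H>.05)&(H<.068)&(l[...,0]>-.01)&(l[...,0]<.05)&(abs(l[...,1])<.049); print('flap x max mm',(l[f][:,0].max()*1000).round() if f.any() else None, f.sum())
E
python3 - <<'E'
from h import *
take_stick(); push()
grab('top','t2.png'); grab('side','s2.png'); print(manip.current_time())
a=cv2.imread('pics/t2.png')[180:290,190:430];b=cv2.imread('pics/s2.png')[130:320,230:470]
cv2.imwrite('pics/m2.png',np.vstack([cv2.resize(a,None,fx=2.2,fy=2.2),cv2.resize(b[30:],(528,352))]))
E
```

```text
stick grip 0.20333972310013862 58.84185969829559
stick held 0.2022632552033368
push F [-0.7 -0.2 -0.1]
18.725
```

View pics/m2.png

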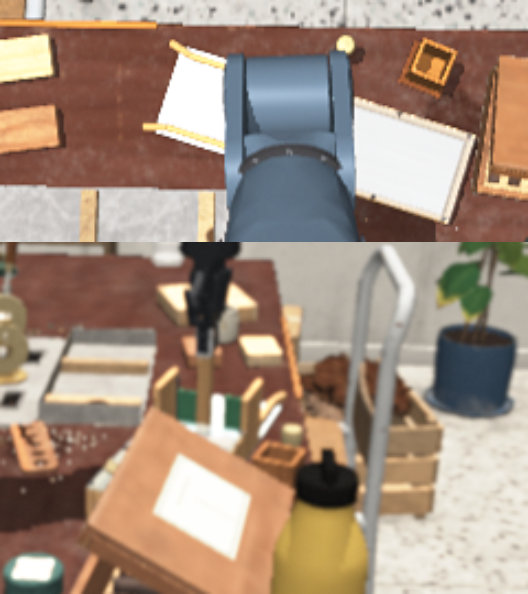

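The infeed is empty, both green flaps look shut, and the stick stands in the throat with the box ahead of it. I return the stick and then check.

```bash
python3 - <<'E'
from h import *
return_stick(); drop_stick(); lanebox(); print(boxes())
grab('side','s3.png'); grab('top','t3.png'); print(manip.current_time())
a=cv2.imread('pics/t3.png')[180:290,190:430];b=cv2.imread('pics/s3.png')[160:320,230:470]
cv2.imwrite('pics/m3.png',np.vstack([cv2.resize(a,None,fx=2.2,fy=2.2),cv2.resize(b,(528,352))]))
E
```

```text
throat 142 x [ 2. 70.] y [-39.  42.]
flap x max mm 2.0 41
[(array([0.52515721, 0.44507629]), np.float64(0.15673608489886945), (0.057, 0.087)), (array([0.42874897, 0.43281955]), np.float64(0.13713180710073958), (0.055, 0.087))]
22.45
```

View pics/m3.png

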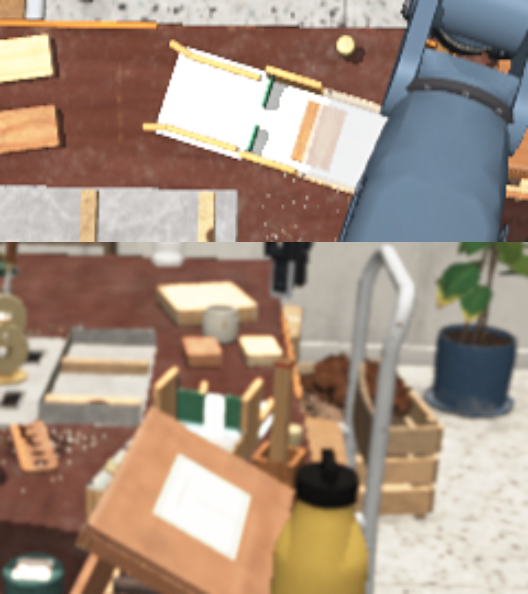

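The first box lies beyond the gate at montage (318,135), straight and partly under the cover. The flaps are shut and the stick is back in its holder at (284,400). Next is the second box.

```bash
cat > cyc.py <<'E'
import sys; from h import *
k=sys.argv[1]; b=boxes(); print(b)
c,a,_=min(b,key=lambda r:r[0][0])
feed_box(c,a,float(sys.argv[2])); go([*HP,.27],HA); lanebox(); b=boxes(); print('rest',b)
take_stick(); push(); return_stick(); drop_stick(); lanebox(); print('left',boxes())
grab('side',f's{k}.png'); grab('top',f't{k}.png'); print(manip.current_time())
a=cv2.imread(f'pics/t{k}.png')[180:290,190:430];b=cv2.imread(f'pics/s{k}.png')[160:320,230:470]
cv2.imwrite(f'pics/m{k}.png',np.vstack([cv2.resize(a,None,fx=2.2,fy=2.2),cv2.resize(b,(528,352))]))
E
python3 cyc.py 4 .005
```

```text
[(array([0.5253281 , 0.44510689]), np.float64(0.1575743314967287), (0.056, 0.087)), (array([0.42880759, 0.43308479]), np.float64(0.14312743159710542), (0.056, 0.087))]
grip 0.6373304106638424 32.08014249801636
held 0.6350993135315495
infeed 467 x [-114.  -62.] y [-39.  40.]
throat 134 x [ 2. 70.] y [-39.  41.]
flap x max mm 2.0 38
rest [(array([0.52503395, 0.44559461]), np.float64(0.1489758498642171), (0.057, 0.088))]
stick grip 0.20286229910703915 58.74502122402191
stick held 0.20537933182446838
push F [-1.  -0.3 -0.3]
throat 133 x [53. 70.] y [-39.  41.]
flap x max mm 2.0 40
left [(array([0.52481365, 0.44574261]), np.float64(0.15818880598399404), (0.057, 0.087))]
42.95
```

View pics/m4.png

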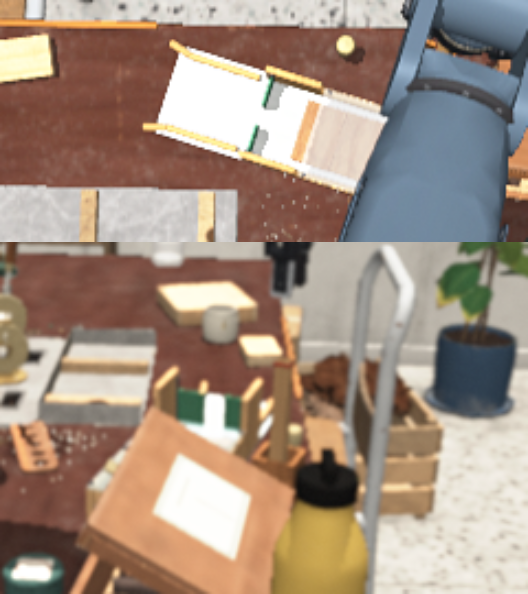

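The second box is in behind the first, its rear face at about x = 53 mm. The flaps are shut and the stick is in its holder. The pale box by the strip is next, with the fingertips kept a little higher.

```bash
python3 cyc.py 5 .008; python3 - <<'E'
from h import *
go([.40,.35,.35],A); manip.dwell(.5); grab('top','t6.png'); lanebox()
cv2.imwrite('pics/t6c.png',cv2.resize(cv2.imread('pics/t6.png')[180:290,150:410],None,fx=3,fy=3))
for n in('push_stick',): print(manip.look_for('top',n))
E
```

```text
[(array([0.52556086, 0.44471145]), np.float64(0.16115317059336123), (0.056, 0.087))]
grip 0.6324978032156305 32.16307818889618
held 0.6360976206393927
infeed 464 x [-114.  -62.] y [-40.  40.]
throat 129 x [47. 70.] y [-40.  41.]
flap x max mm 2.0 38
rest []
stick grip 0.2008615694468155 58.84305775165558
stick held 0.1978135646411674
push F [ 0.6  0.5 -1.1]
throat 155 x [33. 69.] y [-41.  38.]
flap x max mm 2.0 41
left []
63.3083
throat 159 x [ 2. 69.] y [-40.  39.]
flap x max mm 2.0 38
[{'at': [0.2546, -0.3925, 0.1873], 'confidence': 0.73}]
```

View pics/t6c.png

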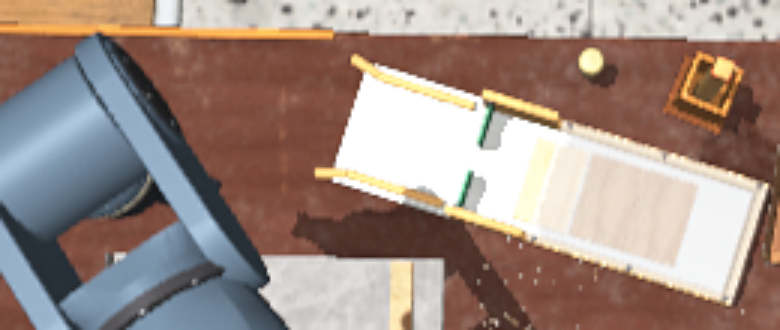

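View pics/m5.png

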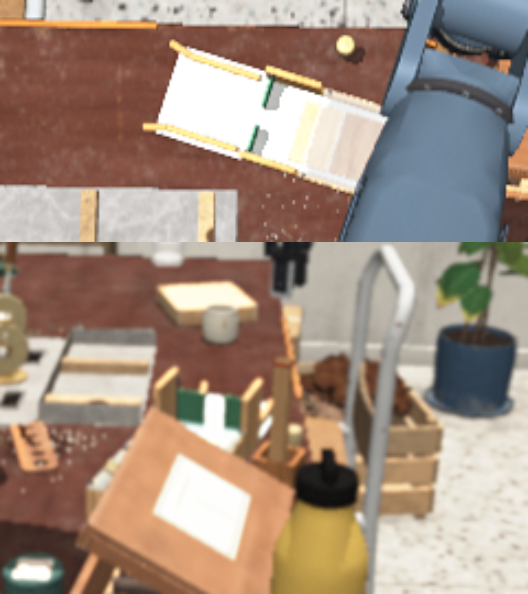

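All three boxes lie in line behind the shut flaps (yellow at (540,180), red-brown at (635,205)). The stick stands in its holder at (712,85), the pot and punch have not moved, and the arm is clear of everything.

```bash
python3 -c "
from h import *
print(manip.sign_off())"
```

```text
the job is handed in; nothing more can be done
None
```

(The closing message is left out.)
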